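Spin the rinsed eggs dry and stop at the spout

TASK

Dry the rinsed eggs in the crank spinner: turn its crank by the black knob, anticlockwise seen from above, until the egg carousel under the clear lid runs at 24 turns a minute (2.5 rad/s), and keep it within 3 turns a minute of that for at least 5 seconds without a break, never letting it go faster than 33. Then bring the carousel to rest with its red tab right at the pouring spout, let go of the knob, and leave the butter dish, egg tray and tongs alone.

Things in the scene. Friction and masses are not known exactly. Their poses are not given: they have to be found in the camera images.
- tub: Green round tub of a kitchen crank spinner, fixed on a foot that tilts it 6 degrees (0.105 rad) down towards its pouring spout. 272 mm across, 120 mm high; flat clear lid, its top 126 mm above the tub's underside. Origin: centre of the underside, 30 mm above the shelf. Own z: axis of carousel and crank; own +x: towards the green spout with yellow top, which ends 188 mm from the axis.
- carousel (a joint): Angle (rad) of the dark grey egg carousel (236 mm across) under the lid. Positive is anticlockwise from above; 0 and every whole turn put the red tab at the spout (no limit). Nominal inertia 0.0108 kg m2, hidden load -30 to +40 percent. Three eggs in white cups weigh down the side opposite the tab: gravity torque 0.0159 N m x sin(angle) (same percentage). It starts eggs down, near pi.
- crank_center (a point): On the tub's axis, 177 mm above its underside: centre of the knob's circle. The crank drives the carousel only through a viscous slip clutch: torque = 0.012 N m s/rad x (crank speed - carousel speed), plus 0.001 N m dry. Carousel bearing: dry friction 0.006 N m, drag 0.003 N m s/rad. So the mean crank speed is about 3.5 rad/s for 2.5 rad/s; it must vary round each turn to keep the speed steady.
- tab (a point): Centre of the top face of the carousel's red tab (42 mm radially x 34 mm), 95 mm from the axis, 112 mm above the tub's underside along its axis, visible through the clear lid.
- spout_mark (a point): Fixed point in the tub where the centre of the red tab must come to rest: 95 mm from the axis towards the spout, 112 mm above the tub's underside. Within about 0.25 rad of it the bearing's friction holds the carousel at rest; farther off it rolls away, slowly if the crank is held.
- knob_grip (a point): Grip point on the axis of the crank's black knob. It runs on a circle of 60 mm radius round crank_center, square to the tub's z. Knob 32 mm across, 26 mm below and 20 mm above this point, parallel to the tub's z; it turns on its own pin, so the hand need not turn. White crank arm (26 mm wide, steel counterweight) 3 mm below the knob; it turns all round above the lid and stays where left.
- butter_dish: White ceramic butter dish with cover, 170 x 105 mm, 77 mm high; origin at the centre of its underside. Leave alone.
- egg_tray: Yellow plastic egg tray with three eggs, 210 x 145 mm, 30 mm high (eggs to 75 mm); origin at the centre of its underside. Leave alone.
- tongs: Stainless steel tongs lying flat, 270 x 90 mm, 12 mm high; origin near the middle, at the underside. Leave alone.

How it is judged (in metres and radians):
On the way, in this order (a step that is already met when the one before it is completed fails the run):
1. the carousel runs anticlockwise at 24 turns a minute, within 3 (2.2 to 2.83 rad/s), for 5 s without a break (velocity of joint carousel between 2.2 and 2.83 rad/s), for 5 s.
2. the carousel is at rest with the red tab at the spout (horizontal distance between tab and spout_mark below 0.015 m and velocity of joint carousel between -0.1 and 0.1 rad/s), for 0.5 s.
At the end, for the whole second after the job is handed in: after 5 s without a break at 24 turns a minute (within 3), the carousel rests with the centre of its red tab within 15 mm of the spout mark, and the knob is released (all of step 2); the robot touches nothing.
It fails at once if the carousel turns faster than 33 turns a minute either way (eggs crack) (velocity of joint carousel above 3.5 rad/s or velocity of joint carousel below -3.5 rad/s).
It fails at once if butter dish moved (distance of butter_dish from where it was at the start of the episode above 0.03 m).
It fails at once if egg tray moved (distance of egg_tray from where it was at the start of the episode above 0.03 m).
It fails at once if tongs moved (distance of tongs from where it was at the start of the episode above 0.03 m).
It also fails if it takes over 51 s, if anything falls off the work surface, if the arm or the gripper's body presses on something with over 40 N, if the wrist force passes 120 N, or if a joint passes its speed limit or range.

ROBOT

A 6-joint arm with a two-finger parallel gripper is mounted at the origin on the work surface. World frame = base frame: x ahead of the robot, y to its left, z up, the work surface at z = 0. Lengths are in mm, angles in rad, forces in N, time in s.
With the tool pointing down it reaches from about 275 to 750 mm from the base axis. Payload 10.2 kg.
Tool frame: the origin (TCP) lies between the finger pads; the fingertips stand 8 mm ahead of it and the grasp point (between the pads) lies 11 mm behind it; z points along the fingers, y is the line along which they close (so a half turn about z gives the same grasp; the last joint's range is limited). The gripper opens to 85 mm and grips with 20 to 120 N. Pads are 22 mm wide; open, the fingers measure 114 mm over their backs; the gripper's body (76 mm by 85 mm) begins 54 mm behind the grasp point. The pads swing forward as they close: fully open they stand 13 mm farther back than shut.
Start: joints at [0.934, 0.313, 1.498, -0, 1.331, -0.223], TCP at [211.111, 480.69, 239.294] pointing down, gripper open.
Joint ranges: [-2.94, 2.94], [-0.97, 2.17], [0.19, 2.56], [-1.23, 4.37], [0.02, 3.11], [-2.88, 2.88]. Speed limits (rad/s): [2.39, 2.39, 3.01, 3.14, 3.14, 3.14].

INTERFACE

Orientations are given as a unit quaternion [w, x, y, z].
In Python, from rig import * gives the robot as it stands.
- The arm moves only by the shell command python3 -m handwheel 'ROWS' [FORCE]. ROWS is JSON, a list that holds one entry, the list of rows, each a list of 7 numbers: the shift along the world's x, y, z in mm, then the turn, a rotation vector about the world's x, y, z in degrees, then the opening, from -1 (shut) to 1 (fully open). A call has 1 to 8 rows; each row shifts and turns the commanded pose from where the row before left it; what a row does not reach is not made up. A row lasts 1/8 s, in which the tool goes at most 62.5 mm and 10.7 degrees, less where a joint would pass 70% of its speed; a pose out of reach is approached as far as the arm can. A call is refused whole if a number of a shift passes 62.5 or a number of a turn 10.7, either way. A call with a gripper value outside its range is refused whole. The fingers move at their own pace and stop on an object; FORCE is the grip in N (left out, the last holds). Time passes only in rows, so rows that do not move let the fingers close. It gives the time, the measured TCP pose, the force, the opening and the grip force at its end, in the units of the state.
- sense(): the state, without advancing time (a new reading comes with each control period).
- capture(name): name is "scene" or "top"; returns a dict with "image" (480x640x3 uint8, red, green, blue), "fx", "fy", "cx", "cy" (pixels), "rvec" (rotation vector, rad) and "tvec" (3), from world to camera coordinates, as OpenCV has them. Camera axes: x right, y down, z forward; pixel columns grow to the right and rows downward; lengths in mm; the calibration is good to about 2 mm. A picture is of the moment at which its call begins. There is no depth.
- finish_job(): hands the job in; it is judged then, once.
The state is a dict: "time_s": time; "joints": joint angles; "dq": joint speeds; "tau": joint torques, N m; "eef_pos": TCP position; "ee_rot": TCP orientation; "force": force on the tool from outside, world axes, zero at the start; "wrist_torque": the same for the moment, N m; "grip_width": opening from 0.0 (shut) to 1.0 (fully open); "grip_force": force on a finger pad.
Only numpy, scipy, OpenCV 4.12 (cv2) and the standard library are available. Lean on these libraries where they do the work, as an engineer would, in place of code of your own. Each camera call takes 0.05 s, during which the arm holds its last target. There are 200 camera calls.

## Working session

There is one attempt and no reset: what is moved stays moved. The work goes in short steps, Python scripts to look and compute and a shell command to move; the robot and the scene stay as the last step left them, time stands still between calls to the robot, and variables do not carry over. Pictures are saved under pics/ and viewed, at most 10 in all, crops included, and the job is handed in when it is done.

```bash
ls; mkdir -p pics
python3 - <<'E'
from rig import *
import cv2,numpy as np
s=sense();print(s)
for n in("scene","top"):
    c=capture(n);np.savez(f"pics/{n}0.npz",**c);cv2.imwrite(f"pics/{n}0.png",c["image"][:,:,::-1])
    print(n,c["fx"],c["cx"],c["cy"],c["rvec"],c["tvec"])
E
```

```text
pics
{'time_s': 0.0, 'joints': array([ 9.33598504e-01,  3.13455833e-01,  1.49845523e+00, -1.64648318e-05,
        1.33098535e+00, -2.23384384e-01]), 'dq': array([-4.05745615e-04, -1.92213273e-03,  2.32679003e-03, -6.93735524e-04,
       -7.52592426e-04,  7.64797231e-05]), 'tau': array([ 3.61755672e-03, -4.12276983e+01, -2.59742635e+01,  7.91384025e-08,
        4.19882359e-03,  3.62822630e-05]), 'eef_pos': array([210.95886997, 480.47700264, 238.72525158]), 'ee_rot': array([-2.64655556e-04,  2.05431620e-01,  9.78671254e-01, -5.95792799e-04]), 'force': array([ 0.00481916,  0.80609876, -0.24101683]), 'wrist_torque': array([-0.01364177, -0.0026507 ,  0.00348797]), 'grip_force': 0.0, 'grip_width': 1.0019233135221646}
scene 435.8314128196983 321.35488140928265 237.4893879127627 [ 2.03482914  1.59930357 -0.52847191] [ -85.98968273 -363.5506979  1451.46179603]
top 533.9312492435961 318.24510044578403 246.69050813059022 [ 2.16859508 -2.13550629  0.18907661] [ -58.82729891  586.64095002 1388.39128765]
```

View pics/scene0.png

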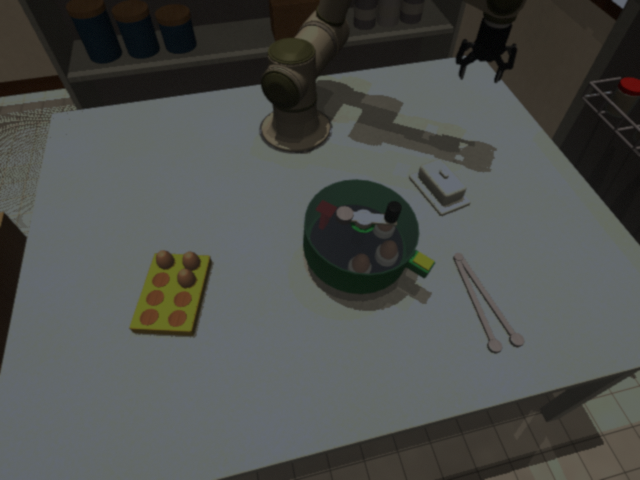

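View pics/top0.png

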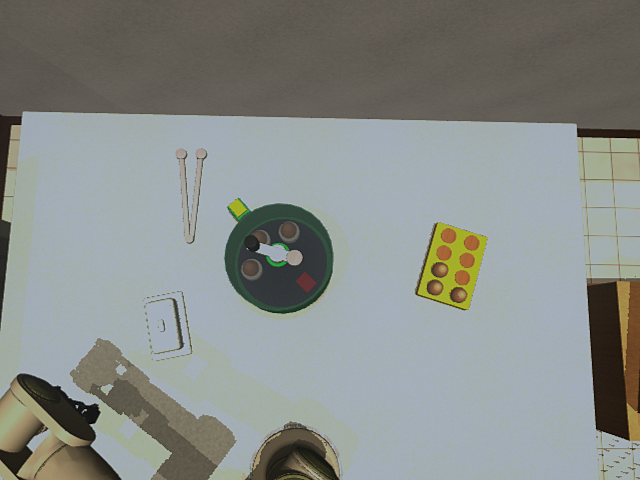

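Scene view: knob about (394,212), yellow spout top (421,263), red tab (327,212). Top view: knob about (252,243), spout (238,209), tub centre about (279,258), red tab (306,282), counterweight (294,257).

```bash
cat > geo.py <<'E'
import cv2,numpy as np
from scipy.spatial.transform import Rotation as R
from scipy.optimize import least_squares
def proj(c,P):
    K=np.array([[c["fx"],0,c["cx"]],[0,c["fy"],c["cy"]],[0,0,1.]])
    return cv2.projectPoints(np.asarray(P,float).reshape(-1,1,3),c["rvec"],c["tvec"],K,None)[0].reshape(-1,2)
def tri(c1,c2,p1,p2):
    f=lambda X:np.r_[proj(c1,X)[0]-p1,proj(c2,X)[0]-p2]
    r=least_squares(f,[450,50,150]);return r.x,np.abs(r.fun).max()
def tubR(yaw): return (R.from_euler('z',yaw)*R.from_euler('y',0.105)).as_matrix()
def cent(c,lo,hi,box):
    h=cv2.cvtColor(c["image"],cv2.COLOR_RGB2HSV);m=cv2.inRange(h,lo,hi)
    k=np.zeros_like(m);x0,y0,x1,y1=box;k[y0:y1,x0:x1]=m[y0:y1,x0:x1]
    n,l,s,ce=cv2.connectedComponentsWithStats(k)
    i=1+s[1:,4].argmax();return ce[i],s[i],(l==i)
E
python3 - <<'E'
from geo import *
S=dict(np.load("pics/scene0.npz"));T=dict(np.load("pics/top0.npz"))
for nm,lo,hi,bs,bt in [("yellow",(20,120,90),(35,255,255),(400,245,440,280),(222,192,252,222)),
  ("knob",(0,0,0),(180,255,35),(380,195,408,228),(240,230,264,254)),
  ("red",(0,120,50),(8,255,255),(310,195,345,230),(290,268,320,296)),
  ("green",(50,100,20),(90,255,255),(290,170,440,310),(215,190,345,325))]:
    try:
        a,sa,_=cent(S,lo,hi,bs);b,sb,_=cent(T,lo,hi,bt)
        print(nm,a.round(1),sa,b.round(1),sb,*[np.round(q,1) for q in tri(S,T,a,b)])
    except Exception as e:print(nm,e)
for c,p in((S,(394,206)),(S,(394,218)),(T,(252,243)),(S,(312,240))):print(c["image"][p[1],p[0]])
# tub silhouette fit
h={}
obs=[]
for c,box in((S,(290,170,440,310)),(T,(215,190,345,325))):
    a,s,m=cent(c,(50,100,20),(90,255,255),box)
    h_=cv2.convexHull(np.argwhere(m)[:,::-1].astype(np.int32).copy()); obs.append(h_)
def model(p,c):
    x,y,z,yaw=p;t=np.linspace(0,2*np.pi,90)
    P=[np.c_[136*np.cos(t),136*np.sin(t),0*t+q] for q in (0,120)]
    P=np.vstack(P)@tubR(yaw).T+[x,y,z]
    return cv2.convexHull(proj(c,P).astype(np.float32))
def f(p):
    r=[]
    for c,o in((S,obs[0]),(T,obs[1])):
        H=model(p,c)
        d=[cv2.pointPolygonTest(H,(float(q[0][0]),float(q[0][1])),True) for q in o]
        r+=d
    return np.array(r)
# yaw from spout later; here joint with robust loss
for y0 in (0.3,0.6,0.9):
    r=least_squares(f,[450,60,30,y0],loss='soft_l1',diff_step=1e-3);print(r.x.round(2),r.cost)
E
```

```text
yellow [423.3 260.4] [414 252  19  17 173] [237.2 207.4] [229 199  18  18 168] [671.9 160.  131.5] 0.2
knob [392.7 211.5] [385 201  17  23 298] [254.3 246.9] [247 239  12  13  51] [563.8 112.3 190.1] 2.2
red [331.  210.5] [331 210   1   2   2] [304.7 281.6] [296 272  19  20 103] [485.9 -10.6 138.6] 1.9
green [355.8 273.9] [ 304  236  125   57 1939] [294.6 303.9] [251 277  79  37 157] [ 455.4   51.7 -224.3] 11.7
[18 20 18]
[ 9 11 11]
[43 45 45]
[30 32 35]
[544.9   50.18  61.22   6.76] 40.44412895037614
[542.19  85.02  -7.06 -14.42] 168.88249502218602
[544.95  49.93  62.31 -37.21] 40.50345077126985
```

```bash
cat >> geo.py <<'E'
def greenhull(c,box,close=5):
    I=c["image"].astype(int);m=((I[...,1]>I[...,0]+12)&(I[...,1]>I[...,2]+2)).astype(np.uint8)
    k=np.zeros_like(m);x0,y0,x1,y1=box;k[y0:y1,x0:x1]=m[y0:y1,x0:x1]
    return k
def tubpts(p,r=136,zs=(0,120),n=180):
    x,y,z,yaw=p;t=np.linspace(0,2*np.pi,n,endpoint=False)
    return np.vstack([np.c_[r*np.cos(t),r*np.sin(t),0*t+q] for q in zs])@tubR(yaw).T+[x,y,z]
E
python3 - <<'E'
from geo import *
S=dict(np.load("pics/scene0.npz"));T=dict(np.load("pics/top0.npz"))
ms=[greenhull(S,(290,170,440,310)),greenhull(T,(215,190,345,325))]
hs=[]
for m in ms:
    m[:]=cv2.morphologyEx(m,cv2.MORPH_OPEN,np.ones((2,2)))
    hs.append(cv2.convexHull(np.argwhere(m)[:,::-1].astype(np.int32).copy())); print(m.sum(),cv2.boundingRect(hs[-1]))
sp=[np.array([423.3,260.4]),np.array([237.2,207.4])]
def f(p):
    r=[]
    for c,o,s in zip((S,T),hs,sp):
        H=cv2.convexHull(proj(c,tubpts(p)).astype(np.float32))
        for q in o[:,0]:
            if np.hypot(*(q-s))>28: r.append(cv2.pointPolygonTest(H,(float(q[0]),float(q[1])),True))
    d=np.array([671.9,160])-p[:2]; r.append(60*np.sin(np.arctan2(d[1],d[0])-p[3])); r.append((p[2]-30)/2)
    return np.array(r)
r=least_squares(f,[545,50,30,.71],loss='soft_l1',diff_step=1e-3);p=r.x;print(p.round(3),np.abs(r.fun).round(1))
np.save("tub.npy",p)
M=tubR(p[3]);o=p[:3]
print("yellow in tub",M.T@(np.array([671.9,160,131.5])-o))
k,e=tri(S,T,np.array([393.5,211.5]),np.array([252.5,243.5]));print("knob",k,e,"tub",M.T@(k-o))
big=[]
cc=o+M@[0,0,177]
t=np.linspace(0,2*np.pi,60)
for c,(x0,y0,x1,y1) in((S,(290,170,440,310)),(T,(205,180,355,320))):
    im=cv2.resize(c["image"][y0:y1,x0:x1,::-1],None,fx=2.6,fy=4 if 0 else 2.6,interpolation=cv2.INTER_CUBIC)
    im=cv2.convertScaleAbs(im,alpha=1.5)
    D=lambda P,col:[cv2.circle(im,tuple(((q-[x0,y0]+.5)*2.6).astype(int)),1,col,-1) for q in proj(c,P)]
    D(tubpts(p),(255,0,255));D(np.c_[60*np.cos(t),60*np.sin(t),0*t+177]@M.T+o,(255,255,0));D([o+M@[95,0,112],o+M@[188,0,110]],(0,255,255))
    big.append(cv2.resize(im,(390,364)))
cv2.imwrite("pics/ov1.png",np.hstack(big))
E
```

```text
4205 (305, 181, 131, 113)
3657 (225, 199, 110, 116)
[541.561  45.748  25.273   0.718] [5.3 6.  6.1 6.1 6.  6.1 6.2 6.3 5.9 5.3 4.9 3.8 3.6 2.4 2.  1.5 0.9 1.
 1.  0.8 0.7 0.6 0.6 0.4 0.8 0.7 0.4 0.6 0.6 0.5 0.6 0.6 0.7 0.5 1.2 1.2
 0.6 0.4 0.  0.  0.  0.4 0.3 0.1 0.2 0.1 0.2 0.2 0.4 0.5 0.5 0.3 0.6 1.
 1.5 1.9 2.  1.1 0.7 0.6 0.4 0.9 0.9 1.3 1.5 1.7 2.  0.1 2.4]
yellow in tub [161.23789028   0.31576538 123.80804362]
knob [570.04683794 113.66804888 197.26499081] 1.1329780240184277 tub [ 47.74358841  32.41854933 177.9763465 ]
```

View pics/ov1.png

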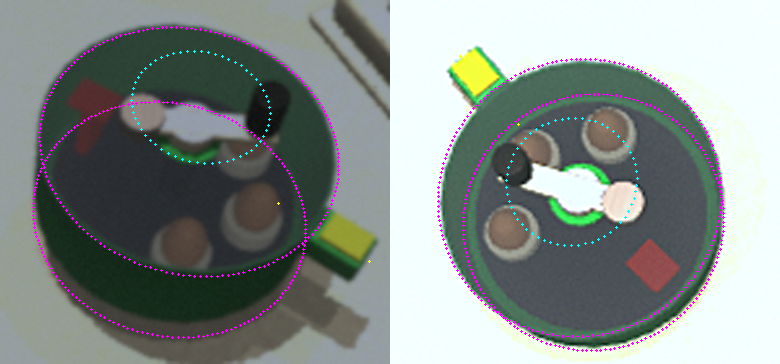

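The overlay shows the rim fitting well in both views. The scene view's lower wall tapers about 6 px inside the model, so I'll refit on the rim only with the spout and knob constraints, and work out the first move.

Run:
```python
from geo import *
S=dict(np.load("pics/scene0.npz"));T=dict(np.load("pics/top0.npz"))
sp=[np.array([423.3,260.4]),np.array([237.2,207.4])];kb=[np.array([393.3,211.3]),np.array([252.3,243.3])]
hs=[]
for c,b in((S,(290,170,440,310)),(T,(215,190,345,325))):
    m=cv2.morphologyEx(greenhull(c,b),cv2.MORPH_OPEN,np.ones((2,2)));hs.append(cv2.convexHull(np.argwhere(m)[:,::-1].astype(np.int32).copy())[:,0])
hs[0]=hs[0][hs[0][:,1]<225]
hs[1]=np.array([q for q in hs[1] if np.hypot(*(q-sp[1]))>28 and not(q[0]>300 and q[1]>285)])
def f(p,usez=1):
    r=[];M=tubR(p[3]);o=p[:3]
    for c,h in zip((S,T),hs):
        H=proj(c,tubpts(p,zs=(120,))).astype(np.float32).reshape(-1,1,2)
        r+=[cv2.pointPolygonTest(H,(float(q[0]),float(q[1])),True)-.3 for q in h]
    for c,s,k in zip((S,T),sp,kb):
        r+=list(2*(proj(c,o+M@[60*np.cos(p[4]),60*np.sin(p[4]),174])[0]-k))
        r+=list(2*(proj(c,o+M@[p[5],0,122])[0]-s))
    if usez:r.append((p[2]-30))
    return np.array(r)
for uz in(1,0):
    r=least_squares(f,[542,46,30,.71,.6,165],loss='soft_l1',diff_step=1e-3,args=(uz,));print(r.x.round(3),np.abs(r.fun).round(1)[-9:],np.sqrt((r.fun**2).mean()))
    if uz:p=r.x;np.save("tub.npy",p)
M=tubR(p[3]);o=p[:3];kg=o+M@[60*np.cos(p[4]),60*np.sin(p[4]),177]
print("cc",o+M@[0,0,177],"knobgrip",kg,"tcp",kg-11*M[:,2],"tilt",M[:,2], "rv",np.degrees(.105)*M[:,1])
b,_,_=cent(T,(0,110,50),(8,255,255),(290,268,320,296))
q=least_squares(lambda a:proj(T,o+M@[95*np.cos(a[0]),95*np.sin(a[0]),112])[0]-b,[3.1]);print("tab",q.x,q.fun)
```

```text
Traceback (most recent call last):
  File "geo.py", line 21, in tubpts
    x,y,z,yaw=p;t=np.linspace(0,2*np.pi,n,endpoint=False)
    ^^^^^^^^^
ValueError: too many values to unpack (expected 4)
```

```bash
sed -i 's/x,y,z,yaw=p;/x,y,z,yaw=p[:4];/' geo.py
python3 - <<'E'
from geo import *
S=dict(np.load("pics/scene0.npz"));T=dict(np.load("pics/top0.npz"))
sp=[np.array([423.3,260.4]),np.array([237.2,207.4])];kb=[np.array([393.3,211.3]),np.array([252.3,243.3])]
hs=[]
for c,b in((S,(290,170,440,310)),(T,(215,190,345,325))):
    m=cv2.morphologyEx(greenhull(c,b),cv2.MORPH_OPEN,np.ones((2,2)));hs.append(cv2.convexHull(np.argwhere(m)[:,::-1].astype(np.int32).copy())[:,0])
hs[0]=hs[0][hs[0][:,1]<225]
hs[1]=np.array([q for q in hs[1] if np.hypot(*(q-sp[1]))>28 and not(q[0]>300 and q[1]>285)])
def f(p,usez=1):
    r=[];M=tubR(p[3]);o=p[:3]
    for c,h in zip((S,T),hs):
        H=proj(c,tubpts(p,zs=(120,))).astype(np.float32).reshape(-1,1,2)
        r+=[cv2.pointPolygonTest(H,(float(q[0]),float(q[1])),True)-.3 for q in h]
    for c,s,k in zip((S,T),sp,kb):
        r+=list(2*(proj(c,o+M@[60*np.cos(p[4]),60*np.sin(p[4]),174])[0]-k))
        r+=list(2*(proj(c,o+M@[p[5],0,122])[0]-s))
    if usez:r.append((p[2]-30))
    return np.array(r)
for uz in(1,0):
    r=least_squares(f,[542,46,30,.71,.6,165],loss='soft_l1',diff_step=1e-3,args=(uz,));print(r.x.round(3),np.abs(r.fun).round(1)[-9:],np.sqrt((r.fun**2).mean()))
    if uz:p=r.x;np.save("tub.npy",p)
M=tubR(p[3]);o=p[:3];kg=o+M@[60*np.cos(p[4]),60*np.sin(p[4]),177]
print("cc",o+M@[0,0,177],"knobgrip",kg,"tcp",kg-11*M[:,2],"tilt",M[:,2], "rv",np.degrees(.105)*M[:,1])
b,_,_=cent(T,(0,110,50),(8,255,255),(290,268,320,296))
q=least_squares(lambda a:proj(T,o+M@[95*np.cos(a[0]),95*np.sin(a[0]),112])[0]-b,[3.1]);print("tab",q.x,q.fun)
E
```

```text
[539.23   42.378  26.508   0.728   0.567 165.473] [3.9 1.8 0.4 0.4 0.3 0.9 0.6 0.2 3.5] 2.070947675071465
[539.039  42.65   24.948   0.728   0.562 165.529] [1.2 3.9 2.7 0.4 0.9 0.3 1.  0.7 0.6] 2.006876457984406
cc [553.08108654  54.71835874 202.53355939] knobgrip [569.23913526 112.25765695 197.22822032] tcp [568.37835454 111.49072396 186.28880213] tilt [0.07825279 0.06972118 0.99449256] rv [-4.00207916  4.49180391  0.        ]
tab [3.21331035] [0.24931559 0.2513145 ]
```

```bash
python3 -m handwheel '[[[42,-42,4,-2,2.25,0,1],[42,-42,4,-2,2.25,0,1],[43,-43,4,0,0,0,1],[43,-43,4,0,0,0,1],[43,-43,4,0,0,0,1],[43,-43,4,0,0,0,1],[43,-43,4,0,0,0,1],[43,-43,2,0,0,0,1]]]' 40
python3 - <<'E'
from rig import *
from geo import *
s=sense();print(s["time_s"],s["eef_pos"],s["ee_rot"],s["joints"],s["force"]);q=s["ee_rot"]
A=R.from_quat([q[1],q[2],q[3],q[0]]).as_matrix();print(A)
print(tubR(.728)[:,2])
E
```

```text
time_s: 1.1
eef_pos: [554.2, 137.1, 269.3]
ee_rot: [-0.031, 0.205, 0.977, -0.042]
force: [-0.0, 0.3, -0.0]
grip_width: 1.002
grip_force: 0.0
1.1 [554.2305731  137.06979184 269.25120776] [-0.03140157  0.20520051  0.9773063  -0.04217924] [ 0.06565541  0.45144265  1.22588957 -0.06430587  1.54765907 -1.08705128] [-0.04728261  0.33896033 -0.03120145]
[[-0.91381338  0.39843852 -0.0786883 ]
 [ 0.4037365   0.91222732 -0.06955683]
 [ 0.0440675  -0.0953313  -0.99446971]]
[0.07823925 0.06973638 0.99449256]
```

```bash
python3 -m handwheel '[[[19,-20.5,-20,0,0,0,1],[-2.5,-2.2,-31,0,0,0,1],[-2.4,-2.2,-30,0,0,0,1],[0,0,0,0,0,0,1]]]' 40
python3 - <<'E'
from rig import *
from geo import *
s=sense();print(s["eef_pos"])
o=[]
for n in("scene","top"):
    c=capture(n);np.savez(f"pics/{n}1.npz",**c)
    q=proj(c,s["eef_pos"])[0];x0,y0=(q-[35,35]).astype(int);im=c["image"][y0:y0+70,x0:x0+70,::-1].copy()
    im=cv2.convertScaleAbs(cv2.resize(im,None,fx=5.5,fy=5.5,interpolation=cv2.INTER_CUBIC),alpha=1.8)
    q=(q-[x0,y0])*5.5;cv2.circle(im,tuple(q.astype(int)),3,(0,0,255),-1);o.append(im);print(n,x0,y0)
cv2.imwrite("pics/g1.png",np.hstack(o))
E
```

```text
time_s: 1.6
eef_pos: [566.2, 113.6, 186.3]
ee_rot: [-0.034, 0.205, 0.977, -0.043]
force: [0.0, -0.5, 0.1]
grip_width: 1.001
grip_force: 0.0
[566.16337572 113.63946574 186.34967238]
scene 356 178
top 216 210
```

View pics/g1.png

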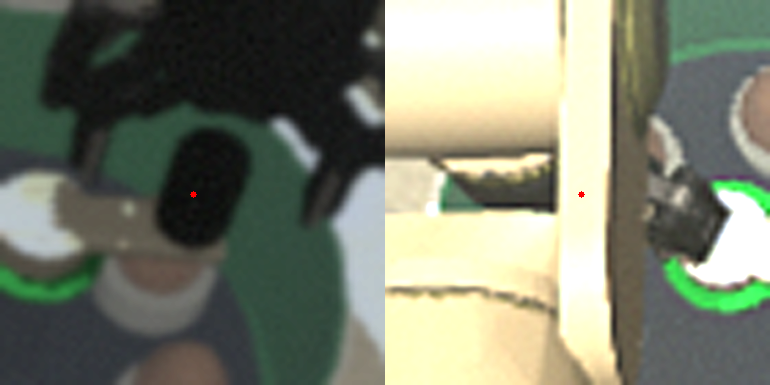

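Scene crop: the knob stands between the open fingers, with the TCP within 1 px of its axis and the fingertips above the crank arm. In the top view the arm hides the knob. Closing.

```bash
python3 -m handwheel '[[[0,0,0,0,0,0,-1],[0,0,0,0,0,0,-1],[0,0,0,0,0,0,-1],[0,0,0,0,0,0,-1]]]' 40
python3 - <<'E'
from rig import *
from geo import *
s=sense();print(s["eef_pos"],s["wrist_torque"],s["time_s"])
p=np.load("tub.npy");M=tubR(p[3]);print(M.round(3).tolist(), M.T@(s["eef_pos"]-p[:3]))
E
```

```text
time_s: 2.2
eef_pos: [567.5, 113.5, 188.9]
ee_rot: [-0.031, 0.205, 0.977, -0.042]
force: [-0.8, -1.6, 5.3]
grip_width: 0.363
grip_force: 39.5
[567.45335971 113.52827702 188.91547646] [-0.32487998  0.04087328 -0.00869146] 2.2
[[0.743, -0.665, 0.078], [0.662, 0.747, 0.07], [-0.105, 0.0, 0.994]] [ 51.00585911  34.34868573 168.68188527]
```

```bash
cat > plan.py <<'E'
import json,sys,os
from geo import *
p=np.load("tub.npy");O=p[:3];M=tubR(p[3])
LOG="log.json"
def load(): return json.load(open(LOG)) if os.path.exists(LOG) else dict(C=[1.3,0.8],phi=0.592,cmd=[567.2,113.8,188.3],seg=[],obs=[],t=2.2,lag=0.0)
def step(th,w,u,T,q,dt=.002,rec=None):
    s,fr,cl=q;J=.0108*s;G=.0159*s
    for _ in range(int(round(T/dt))):
        d=u-w
        w+=dt/J*(.012*cl*d+.001*np.tanh(d/.03)+G*np.sin(th)-.006*fr*np.tanh(w/.02)-.003*fr*w);th+=w*dt
        if rec is not None: rec.append((th,w))
    return th,w
def sim(L,q,th0=3.213):
    th,w,t=th0,0.,2.2;tr=[(t,th,w)];rec=[]
    for (T,u) in L["seg"]:
        rec=[];step(th,w,u,T,q,rec=rec);th,w=rec[-1]
        tr+=[(t+.002*(i+1),a,b) for i,(a,b) in enumerate(rec)];t+=T
    return np.array(tr)
def fit(L):
    ob=np.array(L["obs"]) if L["obs"] else np.zeros((0,3))
    def f(q):
        tr=sim(L,q);e=[]
        for t,a,sg in ob:
            m=np.interp(t-L["lag"],tr[:,0],tr[:,1]);e.append(((a-m+np.pi)%(2*np.pi)-np.pi)/sg)
        return np.r_[e,(q[0]-1)/.25,(q[1]-1)/.2,(q[2]-1)/.08]
    r=least_squares(f,L.get("q",[1,1,1]),diff_step=.01,bounds=([.6,.4,.7],[1.5,1.8,1.3]));L["q"]=list(r.x);return r.x,r.fun
def look(L,cams=("scene","top"),verbose=True):
    from rig import capture,sense
    for n in cams:
        t=sense()["time_s"];c=capture(n);L["seg"].append([.05,0.]);I=c["image"].astype(int)
        m=(I[...,0]>1.7*I[...,1])&(I[...,0]>1.7*I[...,2])&(I[...,0]>35)
        ij=np.argwhere(m);
        Rc=cv2.Rodrigues(c["rvec"])[0];cam=M.T@(-Rc.T@np.asarray(c["tvec"]).ravel()-O)
        d=np.c_[(ij[:,1]-c["cx"])/c["fx"],(ij[:,0]-c["cy"])/c["fy"],np.ones(len(ij))]@Rc@M
        k=(112-cam[2])/d[:,2];P=(cam+d*k[:,None])[:,:2];rr=np.hypot(*P.T);P=P[(rr>65)&(rr<125)]
        if len(P)>=12:
            z=P.mean(0);a=np.arctan2(z[1],z[0]);r=np.hypot(*z);sp=P.std(0).max()
            full=len(P)>75 and abs(r-95)<8
            print(n,f"t={t:.2f} ang={a:.3f} r={r:.0f} n={len(P)} spread={sp:.0f}")
            if sp<20: L["obs"].append([t,float(a),.04 if full else .15])
        else: print(n,f"t={t:.2f} none",len(P))
        L["t"]=t+.05
        np.savez(f"pics/{n}_last.npz",**c)
def plan(L,ref,n=8,umin=0.,umax=6.,us=None):
    q,res=fit(L);tr=sim(L,q);th,w=tr[-1,1:]
    print("q",np.round(q,3),"res",np.round(res[-6:],1),f"now th={th%(2*np.pi):.3f} w={w:.3f}")
    C=np.array(L["C"]);rows=[];cmd=np.array(L["cmd"]);phi=L["phi"];pred=[]
    for i in range(n):
        if us is None:
            wt=ref(th,w);a=step(th,w,0.,.125,q)[1];b=step(th,w,5.,.125,q)[1];u=float(np.clip(5*(wt-a)/(b-a),umin,umax))
        else:u=us[i]
        th,w=step(th,w,u,.125,q);pred.append((round(th%(2*np.pi),2),round(w,2)))
        phi+=u*.125;rad=60+60*(u*.125)**2/12
        tgt=O+M@np.r_[C+rad*np.array([np.cos(phi),np.sin(phi)]),L.get("h",168.1)]
        dlt=np.round(tgt-cmd,1);cmd=cmd+dlt;rows.append([*map(float,dlt),0,0,0,-1]);L["seg"].append([.125,u])
    L["cmd"]=cmd.tolist();L["phi"]=phi;json.dump(L,open(LOG,"w"))
    print("u",[round(s[1],2) for s in L["seg"][-n:]]);print("pred",pred);print(json.dumps([rows],separators=(",",":")))
def state(L):
    from rig import sense
    s=sense();x=M.T@(s["eef_pos"]-O);C=np.array(L["C"]);v=x[:2]-C;cm=M.T@(np.array(L["cmd"])-O)
    f=M.T@s["force"];a=np.arctan2(v[1],v[0]);er=np.r_[np.cos(a),np.sin(a)]
    print(f"t={s['time_s']:.3f} tubpos",x.round(1),"ang",round(a,3),"cmdang",round((L['phi']+np.pi)%(2*np.pi)-np.pi,3),"r",round(np.hypot(*v),2),"Frad",round(float(f[:2]@er),1),"Ftan",round(float(f[:2]@[-er[1],er[0]]),1),"Fz",round(f[2],1),"gf",round(s["grip_force"],1))
    return s
run=lambda wt,acc=1.2,tau=.4:(lambda th,w:w+np.clip((wt-w)/tau,-acc,acc)*.125)
E
python3 - <<'E'
from plan import *
for n in("scene1","top1"):
    c=dict(np.load(f"pics/{n}.npz"));I=c["image"].astype(int)
    for a in (3.213,0,.7,-.7):
        q=proj(c,O+M@[95*np.cos(a),95*np.sin(a),112])[0].astype(int);print(n,a,q,I[q[1],q[0]])
L=load();state(L);plan(L,run(2.5))
E
```

```text
scene1 3.213 [325 207] [59 31 32]
scene1 0 [395 246] [55 47 42]
scene1 0.7 [399 224] [29 44 35]
scene1 -0.7 [373 259] [28 31 35]
top1 3.213 [305 282] [101  53  53]
top1 0 [254 228] [167 162 125]
top1 0.7 [241 250] [169 173 133]
top1 -0.7 [279 219] [54 66 60]
t=2.200 tubpos [ 51.   34.3 168.7] ang 0.594 cmdang 0.592 r 59.97 Frad -2.2 Ftan 0.7 Fz 5.1 gf 39.5
q [1. 1. 1.] res [0. 0. 0.] now th=3.213 w=0.000
u [1.34, 1.93, 2.19, 2.46, 2.75, 3.05, 3.38, 3.72]
pred [(np.float64(3.22), np.float64(0.11)), (np.float64(3.24), np.float64(0.27)), (np.float64(3.29), np.float64(0.43)), (np.float64(3.35), np.float64(0.59)), (np.float64(3.44), np.float64(0.75)), (np.float64(3.54), np.float64(0.91)), (np.float64(3.66), np.float64(1.07)), (np.float64(3.81), np.float64(1.22))]
[[[-9.5,1.5,0.7,0,0,0,-1],[-14.5,-0.3,1.1,0,0,0,-1],[-15.7,-4.7,1.6,0,0,0,-1],[-15.4,-10.1,1.9,0,0,0,-1],[-12.7,-16.1,2.2,0,0,0,-1],[-6.8,-21.9,2.0,0,0,0,-1],[2.6,-25.3,1.6,0,0,0,-1],[14.4,-24.1,0.5,0,0,0,-1]]]
```

```bash
python3 -m handwheel '[[[-9.5,1.5,0.7,0,0,0,-1],[-14.5,-0.3,1.1,0,0,0,-1],[-15.7,-4.7,1.6,0,0,0,-1],[-15.4,-10.1,1.9,0,0,0,-1],[-12.7,-16.1,2.2,0,0,0,-1],[-6.8,-21.9,2.0,0,0,0,-1],[2.6,-25.3,1.6,0,0,0,-1],[14.4,-24.1,0.5,0,0,0,-1]]]' >/dev/null
python3 - <<'E'
from plan import *
L=load();state(L);look(L);state(L);plan(L,run(2.5))
E
```

```text
t=3.200 tubpos [-60.5  -2.  168.7] ang -3.096 cmdang -3.089 r 61.87 Frad -20.5 Ftan -1.0 Fz -1.3 gf 40.7
scene t=3.20 ang=-2.412 r=94 n=204 spread=12
top t=3.25 ang=-2.402 r=104 n=96 spread=9
t=3.300 tubpos [-59.9  -3.9 168.6] ang -3.065 cmdang -3.089 r 61.38 Frad -1.6 Ftan 0.6 Fz 7.3 gf 41.7
q [0.907 0.975 1.012] res [ 0.2 -0.3 -0.4 -0.1  0.1] now th=3.976 w=0.971
u [3.65, 3.93, 4.19, 4.43, 4.64, 4.79, 4.88, 4.86]
pred [(np.float64(4.11), np.float64(1.13)), (np.float64(4.26), np.float64(1.28)), (np.float64(4.43), np.float64(1.44)), (np.float64(4.61), np.float64(1.59)), (np.float64(4.82), np.float64(1.74)), (np.float64(5.05), np.float64(1.89)), (np.float64(5.29), np.float64(2.04)), (np.float64(5.55), np.float64(2.19))]
[[[23.4,-14.7,-0.8,0,0,0,-1],[29.5,-2.9,-2.1,0,0,0,-1],[28.9,12.7,-3.1,0,0,0,-1],[19.4,27.3,-3.5,0,0,0,-1],[1.6,35.0,-2.6,0,0,0,-1],[-18.7,31.3,-0.7,0,0,0,-1],[-33.8,15.3,1.6,0,0,0,-1],[-36.3,-6.7,3.3,0,0,0,-1]]]
```

```bash
python3 -m handwheel '[[[23.4,-14.7,-0.8,0,0,0,-1],[29.5,-2.9,-2.1,0,0,0,-1],[28.9,12.7,-3.1,0,0,0,-1],[19.4,27.3,-3.5,0,0,0,-1],[1.6,35.0,-2.6,0,0,0,-1],[-18.7,31.3,-0.7,0,0,0,-1],[-33.8,15.3,1.6,0,0,0,-1],[-36.3,-6.7,3.3,0,0,0,-1]]]' >/dev/null
python3 - <<'E'
from plan import *
L=load();state(L);look(L,("scene",));state(L);L["C"]=[0.6,1.6];plan(L,run(2.5))
E
```

```text
t=4.300 tubpos [ 15.2  61.5 168.6] ang 1.346 cmdang 1.333 r 62.23 Frad -28.6 Ftan 0.1 Fz 2.2 gf 43.0
scene t=4.30 ang=-0.877 r=98 n=246 spread=13
t=4.350 tubpos [ 12.   62.2 168.7] ang 1.398 cmdang 1.333 r 62.31 Frad -6.7 Ftan -2.3 Fz 0.6 gf 42.5
q [0.964 1.005 1.001] res [ 1.2  0.  -0.4 -0.1  0.   0. ] now th=5.516 w=1.819
u [4.62, 4.55, 4.18, 3.71, 3.27, 2.9, 2.62, 2.44]
pred [(np.float64(5.75), np.float64(1.97)), (np.float64(6.0), np.float64(2.12)), (np.float64(6.28), np.float64(2.24)), (np.float64(0.28), np.float64(2.33)), (np.float64(0.57), np.float64(2.39)), (np.float64(0.87), np.float64(2.43)), (np.float64(1.17), np.float64(2.47)), (np.float64(1.48), np.float64(2.47))]
[[[-25.8,-24.6,3.8,0,0,0,-1],[-7.3,-33.7,2.9,0,0,0,-1],[10.5,-29.9,1.3,0,0,0,-1],[20.7,-19.0,-0.3,0,0,0,-1],[23.6,-7.5,-1.3,0,0,0,-1],[21.7,1.7,-1.9,0,0,0,-1],[18.0,8.0,-1.9,0,0,0,-1],[13.5,12.2,-2.0,0,0,0,-1]]]
```

```bash
python3 -m handwheel '[[[-25.8,-24.6,3.8,0,0,0,-1],[-7.3,-33.7,2.9,0,0,0,-1],[10.5,-29.9,1.3,0,0,0,-1],[20.7,-19.0,-0.3,0,0,0,-1],[23.6,-7.5,-1.3,0,0,0,-1],[21.7,1.7,-1.9,0,0,0,-1],[18.0,8.0,-1.9,0,0,0,-1],[13.5,12.2,-2.0,0,0,0,-1]]]' >/dev/null
python3 - <<'E'
from plan import *
L=load();state(L);look(L,("scene",));state(L);plan(L,run(2.5))
E
```

```text
t=5.350 tubpos [ 10.7 -55.9 168.5] ang -1.398 cmdang -1.414 r 58.41 Frad -15.7 Ftan -0.7 Fz 11.4 gf 44.2
scene t=5.35 ang=1.438 r=105 n=62 spread=7
t=5.400 tubpos [ 12.3 -55.5 168.5] ang -1.369 cmdang -1.414 r 58.23 Frad -8.6 Ftan 2.5 Fz 9.5 gf 44.5
q [0.959 1.018 1.   ] res [ 0.  -0.3 -0.2 -0.2  0.1 -0. ] now th=1.581 w=2.322
u [2.59, 2.63, 2.79, 3.05, 3.38, 3.75, 4.11, 4.42]
pred [(np.float64(1.87), np.float64(2.39)), (np.float64(2.17), np.float64(2.43)), (np.float64(2.48), np.float64(2.46)), (np.float64(2.78), np.float64(2.48)), (np.float64(3.09), np.float64(2.5)), (np.float64(3.4), np.float64(2.5)), (np.float64(3.72), np.float64(2.51)), (np.float64(4.03), np.float64(2.51))]
[[[9.7,16.8,-1.9,0,0,0,-1],[3.9,19.4,-1.7,0,0,0,-1],[-2.9,20.8,-1.2,0,0,0,-1],[-11.1,20.1,-0.5,0,0,0,-1],[-20.0,15.9,0.4,0,0,0,-1],[-27.5,6.3,1.7,0,0,0,-1],[-29.9,-8.0,3.0,0,0,0,-1],[-23.2,-23.9,3.5,0,0,0,-1]]]
```

```bash
python3 -m handwheel '[[[9.7,16.8,-1.9,0,0,0,-1],[3.9,19.4,-1.7,0,0,0,-1],[-2.9,20.8,-1.2,0,0,0,-1],[-11.1,20.1,-0.5,0,0,0,-1],[-20.0,15.9,0.4,0,0,0,-1],[-27.5,6.3,1.7,0,0,0,-1],[-29.9,-8.0,3.0,0,0,0,-1],[-23.2,-23.9,3.5,0,0,0,-1]]]' >/dev/null
python3 - <<'E'
from plan import *
L=load();state(L);look(L,("scene",));L["C"]=[0.1,3.2];plan(L,run(2.53,tau=.3))
E
```

```text
t=6.400 tubpos [-21.3  60.4 168.8] ang 1.927 cmdang 1.925 r 62.73 Frad -24.7 Ftan -0.0 Fz -4.1 gf 43.1
scene t=6.40 ang=-2.207 r=95 n=196 spread=11
q [0.981 0.98  1.003] res [-0.3 -0.3  0.1 -0.1 -0.1  0. ] now th=4.191 w=2.255
u [5.29, 5.15, 5.0, 4.79, 4.5, 4.15, 3.75, 3.35]
pred [(np.float64(4.48), np.float64(2.37)), (np.float64(4.78), np.float64(2.44)), (np.float64(5.08), np.float64(2.47)), (np.float64(5.39), np.float64(2.5)), (np.float64(5.7), np.float64(2.51)), (np.float64(6.01), np.float64(2.52)), (np.float64(0.04), np.float64(2.53)), (np.float64(0.35), np.float64(2.54))]
[[[-8.2,-38.6,3.3,0,0,0,-1],[18.8,-34.5,1.0,0,0,0,-1],[34.4,-16.3,-1.6,0,0,0,-1],[35.8,6.2,-3.3,0,0,0,-1],[24.8,23.3,-3.6,0,0,0,-1],[8.4,30.3,-2.7,0,0,0,-1],[-6.3,27.7,-1.5,0,0,0,-1],[-15.7,19.9,-0.1,0,0,0,-1]]]
```

```bash
python3 -m handwheel '[[[-8.2,-38.6,3.3,0,0,0,-1],[18.8,-34.5,1.0,0,0,0,-1],[34.4,-16.3,-1.6,0,0,0,-1],[35.8,6.2,-3.3,0,0,0,-1],[24.8,23.3,-3.6,0,0,0,-1],[8.4,30.3,-2.7,0,0,0,-1],[-6.3,27.7,-1.5,0,0,0,-1],[-15.7,19.9,-0.1,0,0,0,-1]]]' >/dev/null
python3 - <<'E'
from plan import *
L=load();state(L);plan(L,run(2.57,tau=.3))
E
```

```text
t=7.450 tubpos [ 59.2  12.6 168.9] ang 0.158 cmdang 0.138 r 59.9 Frad -20.9 Ftan 1.1 Fz 11.1 gf 45.3
q [0.981 0.98  1.003] res [-0.3 -0.3  0.1 -0.1 -0.1  0. ] now th=0.355 w=2.538
u [3.09, 2.74, 2.5, 2.42, 2.46, 2.61, 2.83, 3.14]
pred [(np.float64(0.67), np.float64(2.56)), (np.float64(0.99), np.float64(2.57)), (np.float64(1.31), np.float64(2.56)), (np.float64(1.62), np.float64(2.55)), (np.float64(1.94), np.float64(2.55)), (np.float64(2.26), np.float64(2.57)), (np.float64(2.58), np.float64(2.58)), (np.float64(2.9), np.float64(2.58))]
[[[-20.4,11.4,0.8,0,0,0,-1],[-20.4,2.9,1.4,0,0,0,-1],[-18.5,-3.4,1.7,0,0,0,-1],[-16.0,-8.6,1.8,0,0,0,-1],[-12.9,-13.1,1.9,0,0,0,-1],[-8.7,-17.5,2.0,0,0,0,-1],[-2.6,-21.0,1.6,0,0,0,-1],[5.8,-23.0,1.2,0,0,0,-1]]]
```

```bash
python3 -m handwheel '[[[-20.4,11.4,0.8,0,0,0,-1],[-20.4,2.9,1.4,0,0,0,-1],[-18.5,-3.4,1.7,0,0,0,-1],[-16.0,-8.6,1.8,0,0,0,-1],[-12.9,-13.1,1.9,0,0,0,-1],[-8.7,-17.5,2.0,0,0,0,-1],[-2.6,-21.0,1.6,0,0,0,-1],[5.8,-23.0,1.2,0,0,0,-1]]]' >/dev/null
python3 - <<'E'
from plan import *
L=load();state(L);look(L,("scene",));plan(L,run(2.53,tau=.3))
E
```

```text
t=8.450 tubpos [-58.8  20.1 169.2] ang 2.862 cmdang 2.862 r 61.23 Frad -13.0 Ftan -0.2 Fz 0.6 gf 44.3
scene t=8.45 ang=2.942 r=91 n=176 spread=15
q [0.994 0.964 1.005] res [-0.2 -0.1  0.1 -0.  -0.2  0.1] now th=3.063 w=2.398
u [3.93, 4.19, 4.46, 4.68, 4.82, 4.85, 4.77, 4.56]
pred [(np.float64(3.36), np.float64(2.46)), (np.float64(3.67), np.float64(2.49)), (np.float64(3.98), np.float64(2.51)), (np.float64(4.29), np.float64(2.52)), (np.float64(4.61), np.float64(2.52)), (np.float64(4.92), np.float64(2.53)), (np.float64(5.23), np.float64(2.53)), (np.float64(5.55), np.float64(2.53))]
[[[18.6,-23.0,0.1,0,0,0,-1],[29.5,-11.7,-1.5,0,0,0,-1],[33.2,5.5,-3.0,0,0,0,-1],[26.2,23.8,-3.7,0,0,0,-1],[8.5,35.5,-3.1,0,0,0,-1],[-13.4,34.4,-1.4,0,0,0,-1],[-29.9,20.4,0.9,0,0,0,-1],[-34.6,0.6,2.7,0,0,0,-1]]]
```

Model agrees with the observations. Continuing the hold.

```bash
python3 -m handwheel '[[[18.6,-23.0,0.1,0,0,0,-1],[29.5,-11.7,-1.5,0,0,0,-1],[33.2,5.5,-3.0,0,0,0,-1],[26.2,23.8,-3.7,0,0,0,-1],[8.5,35.5,-3.1,0,0,0,-1],[-13.4,34.4,-1.4,0,0,0,-1],[-29.9,20.4,0.9,0,0,0,-1],[-34.6,0.6,2.7,0,0,0,-1]]]' >/dev/null
python3 - <<'E'
from plan import *
L=load();state(L);plan(L,run(2.57,tau=.3))
E
```

```text
t=9.500 tubpos [ 26.4  58.3 169. ] ang 1.125 cmdang 1.112 r 61.07 Frad -29.9 Ftan 0.2 Fz 6.4 gf 45.3
q [0.994 0.964 1.005] res [-0.2 -0.1  0.1 -0.  -0.2  0.1] now th=5.547 w=2.532
u [4.39, 3.99, 3.57, 3.16, 2.8, 2.53, 2.4, 2.39]
pred [(np.float64(5.86), np.float64(2.55)), (np.float64(6.18), np.float64(2.56)), (np.float64(0.21), np.float64(2.57)), (np.float64(0.53), np.float64(2.58)), (np.float64(0.85), np.float64(2.58)), (np.float64(1.17), np.float64(2.57)), (np.float64(1.49), np.float64(2.56)), (np.float64(1.81), np.float64(2.55))]
[[[-28.4,-17.3,3.5,0,0,0,-1],[-14.3,-26.5,2.9,0,0,0,-1],[-0.5,-27.0,2.0,0,0,0,-1],[9.3,-22.0,0.8,0,0,0,-1],[14.7,-15.2,-0.1,0,0,0,-1],[17.0,-8.6,-0.7,0,0,0,-1],[17.8,-3.0,-1.2,0,0,0,-1],[17.8,2.3,-1.6,0,0,0,-1]]]
```

```bash
python3 -m handwheel '[[[-28.4,-17.3,3.5,0,0,0,-1],[-14.3,-26.5,2.9,0,0,0,-1],[-0.5,-27.0,2.0,0,0,0,-1],[9.3,-22.0,0.8,0,0,0,-1],[14.7,-15.2,-0.1,0,0,0,-1],[17.0,-8.6,-0.7,0,0,0,-1],[17.8,-3.0,-1.2,0,0,0,-1],[17.8,2.3,-1.6,0,0,0,-1]]]' >/dev/null
python3 - <<'E'
from plan import *
L=load();state(L);look(L,("scene",));plan(L,run(2.53,tau=.3))
E
```

```text
t=10.500 tubpos [-25.2 -50.9 169. ] ang -2.009 cmdang -2.016 r 59.71 Frad -9.2 Ftan -0.3 Fz 9.2 gf 45.3
scene t=10.50 ang=1.705 r=109 n=37 spread=10
q [0.988 0.968 1.003] res [-0.1  0.3 -0.6 -0.  -0.2  0. ] now th=1.913 w=2.409
u [2.71, 2.83, 3.08, 3.42, 3.79, 4.16, 4.47, 4.7]
pred [(np.float64(2.22), np.float64(2.47)), (np.float64(2.52), np.float64(2.5)), (np.float64(2.84), np.float64(2.52)), (np.float64(3.15), np.float64(2.53)), (np.float64(3.47), np.float64(2.54)), (np.float64(3.78), np.float64(2.54)), (np.float64(4.1), np.float64(2.54)), (np.float64(4.41), np.float64(2.54))]
[[[18.3,8.7,-2.1,0,0,0,-1],[14.9,15.2,-2.2,0,0,0,-1],[9.1,21.2,-2.2,0,0,0,-1],[-0.0,25.8,-1.8,0,0,0,-1],[-12.4,25.8,-0.8,0,0,0,-1],[-25.5,18.5,0.7,0,0,0,-1],[-33.7,3.0,2.4,0,0,0,-1],[-31.4,-16.6,3.7,0,0,0,-1]]]
```

```bash
python3 -m handwheel '[[[18.3,8.7,-2.1,0,0,0,-1],[14.9,15.2,-2.2,0,0,0,-1],[9.1,21.2,-2.2,0,0,0,-1],[-0.0,25.8,-1.8,0,0,0,-1],[-12.4,25.8,-0.8,0,0,0,-1],[-25.5,18.5,0.7,0,0,0,-1],[-33.7,3.0,2.4,0,0,0,-1],[-31.4,-16.6,3.7,0,0,0,-1]]]' >/dev/null
python3 - <<'E'
from plan import *
L=load();state(L);plan(L,run(2.56,tau=.3))
E
```

```text
t=11.550 tubpos [ -4.   65.1 169.1] ang 1.638 cmdang 1.63 r 62.02 Frad -31.8 Ftan 0.6 Fz -1.1 gf 44.2
q [0.988 0.968 1.003] res [-0.1  0.3 -0.6 -0.  -0.2  0. ] now th=4.411 w=2.535
u [4.92, 4.89, 4.75, 4.5, 4.17, 3.78, 3.37, 2.99]
pred [(np.float64(4.73), np.float64(2.55)), (np.float64(5.04), np.float64(2.55)), (np.float64(5.36), np.float64(2.56)), (np.float64(5.68), np.float64(2.56)), (np.float64(5.99), np.float64(2.56)), (np.float64(0.03), np.float64(2.57)), (np.float64(0.34), np.float64(2.57)), (np.float64(0.66), np.float64(2.58))]
[[[-17.1,-33.1,3.6,0,0,0,-1],[5.1,-36.8,2.2,0,0,0,-1],[24.4,-26.6,-0.1,0,0,0,-1],[33.1,-8.6,-2.0,0,0,0,-1],[30.2,9.1,-3.0,0,0,0,-1],[20.0,20.3,-3.0,0,0,0,-1],[8.2,24.0,-2.3,0,0,0,-1],[-1.5,22.5,-1.5,0,0,0,-1]]]
```

```bash
python3 -m handwheel '[[[-17.1,-33.1,3.6,0,0,0,-1],[5.1,-36.8,2.2,0,0,0,-1],[24.4,-26.6,-0.1,0,0,0,-1],[33.1,-8.6,-2.0,0,0,0,-1],[30.2,9.1,-3.0,0,0,0,-1],[20.0,20.3,-3.0,0,0,0,-1],[8.2,24.0,-2.3,0,0,0,-1],[-1.5,22.5,-1.5,0,0,0,-1]]]' >/dev/null
python3 - <<'E'
from plan import *
L=load();state(L);look(L,("scene","top"));plan(L,run(2.53,tau=.3))
tr=sim(L,L["q"]);w=tr[(tr[:,0]>5.8)];print(w[:,2].min(),w[:,2].max())
b=tr[(tr[:,0]>4)&(tr[:,2]<2.25)];print("last below 2.25 (sim)",b[-1])
E
```

```text
t=12.550 tubpos [ 53.  -22.9 169. ] ang -0.458 cmdang -0.483 r 58.98 Frad -23.7 Ftan 0.5 Fz 14.7 gf 46.0
scene t=12.55 ang=0.421 r=95 n=153 spread=17
top t=12.60 none 0
q [0.955 1.046 1.027] res [ 2.3  0.5 -1.5 -0.2  0.2  0.3] now th=0.710 w=2.136
u [3.35, 2.99, 2.7, 2.59, 2.64, 2.82, 3.1, 3.44]
pred [(np.float64(0.98), np.float64(2.29)), (np.float64(1.28), np.float64(2.4)), (np.float64(1.58), np.float64(2.46)), (np.float64(1.89), np.float64(2.5)), (np.float64(2.2), np.float64(2.52)), (np.float64(2.51), np.float64(2.54)), (np.float64(2.83), np.float64(2.54)), (np.float64(3.14), np.float64(2.54))]
[[[-10.9,22.8,-0.7,0,0,0,-1],[-17.1,14.8,0.3,0,0,0,-1],[-19.0,7.2,1.0,0,0,0,-1],[-19.5,0.7,1.5,0,0,0,-1],[-18.9,-5.7,1.9,0,0,0,-1],[-17.1,-12.4,2.2,0,0,0,-1],[-12.6,-19.5,2.3,0,0,0,-1],[-4.2,-25.5,2.2,0,0,0,-1]]]
2.135573154597698 2.6038146882044066
last below 2.25 (sim) [12.74       26.04033717  2.24940315]
```

Run:
```python
from plan import *
c=dict(np.load("pics/scene_last.npz"))
im=c["image"][150:310,290:450,::-1].copy();I=c["image"].astype(int)[150:310,290:450]
m=(I[...,0]>1.7*I[...,1])&(I[...,0]>1.7*I[...,2])&(I[...,0]>35)
a=cv2.convertScaleAbs(cv2.resize(im,None,fx=2.4,fy=2.4),alpha=1.8);im[m]=(0,255,0)
cv2.imwrite("pics/v1.png",np.hstack([a,cv2.resize(im,None,fx=2.4,fy=2.4)]))
```

```text
(no output)
```

View pics/v1.png

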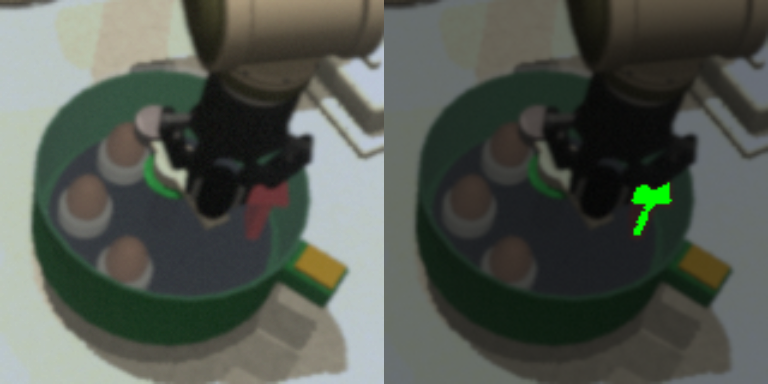

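The picture shows the T-shaped red blob: the tab's top face is near (402,231) in the full image, plus a thin side face that biases the centroid. I'll erode that away. Running this call, then braking.

```bash
sed -i 's|^        ij=np.argwhere(m);|        m=cv2.morphologyEx(m.astype(np.uint8),cv2.MORPH_OPEN,np.ones((6,6)))>0\n        ij=np.argwhere(m)|' plan.py
cat >> plan.py <<'E'
def stop(tgt):
    def f(th,w):
        w1=w
        d=((tgt-th-w*.1+1)%(2*np.pi))-1
        if d<=0.02: return 0.
        return max(min(2.5,np.sqrt(2*.8*d),1.6*d+.05),w-.35)
    return f
E
python3 -m handwheel '[[[-10.9,22.8,-0.7,0,0,0,-1],[-17.1,14.8,0.3,0,0,0,-1],[-19.0,7.2,1.0,0,0,0,-1],[-19.5,0.7,1.5,0,0,0,-1],[-18.9,-5.7,1.9,0,0,0,-1],[-17.1,-12.4,2.2,0,0,0,-1],[-12.6,-19.5,2.3,0,0,0,-1],[-4.2,-25.5,2.2,0,0,0,-1]]]' >/dev/null
python3 - <<'E'
from plan import *
L=load();state(L);look(L,("scene",));plan(L,stop(0.))
E
```

```text
t=13.650 tubpos [-48.3  42.2 169.3] ang 2.463 cmdang 2.469 r 62.15 Frad -10.8 Ftan -0.9 Fz 2.1 gf 45.0
scene t=13.65 ang=-2.938 r=89 n=156 spread=10
q [0.949 0.985 0.99 ] res [ 0.  -3.6  1.7 -0.2 -0.1 -0.1] now th=3.396 w=2.312
u [1.99, 3.14, 3.1, 3.13, 3.1, 3.0, 2.86, 2.68]
pred [(np.float64(3.67), np.float64(2.05)), (np.float64(3.92), np.float64(1.97)), (np.float64(4.15), np.float64(1.87)), (np.float64(4.38), np.float64(1.77)), (np.float64(4.59), np.float64(1.67)), (np.float64(4.79), np.float64(1.57)), (np.float64(4.98), np.float64(1.47)), (np.float64(5.16), np.float64(1.37))]
[[[3.3,-14.7,0.7,0,0,0,-1],[10.9,-20.9,0.6,0,0,0,-1],[18.2,-14.7,-0.4,0,0,0,-1],[22.6,-6.9,-1.3,0,0,0,-1],[23.2,2.3,-1.9,0,0,0,-1],[20.0,10.4,-2.3,0,0,0,-1],[14.2,16.1,-2.3,0,0,0,-1],[7.3,18.7,-1.9,0,0,0,-1]]]
```

```bash
python3 -m handwheel '[[[3.3,-14.7,0.7,0,0,0,-1],[10.9,-20.9,0.6,0,0,0,-1],[18.2,-14.7,-0.4,0,0,0,-1],[22.6,-6.9,-1.3,0,0,0,-1],[23.2,2.3,-1.9,0,0,0,-1],[20.0,10.4,-2.3,0,0,0,-1],[14.2,16.1,-2.3,0,0,0,-1],[7.3,18.7,-1.9,0,0,0,-1]]]' >/dev/null
python3 - <<'E'
from plan import *
L=load()
for o in L["obs"]:
    if abs(o[0]-12.55)<.01:o[2]=.3
state(L);look(L,("scene",));plan(L,stop(0.),n=4)
E
```

```text
t=14.700 tubpos [ 35.9 -43.4 169. ] ang -0.916 cmdang -0.94 r 58.77 Frad -19.5 Ftan -0.3 Fz 13.0 gf 45.9
scene t=14.70 ang=-1.032 r=100 n=224 spread=12
q [0.973 0.975 0.999] res [-0.7 -0.6  0.6 -0.1 -0.1 -0. ] now th=5.290 w=1.177
u [3.01, 2.02, 1.76, 1.05]
pred [(np.float64(5.44), np.float64(1.19)), (np.float64(5.58), np.float64(1.09)), (np.float64(5.71), np.float64(0.99)), (np.float64(5.82), np.float64(0.83))]
[[[0.6,22.6,-1.6,0,0,0,-1],[-4.7,14.4,-0.6,0,0,0,-1],[-6.8,11.4,-0.3,0,0,0,-1],[-5.2,5.9,-0.0,0,0,0,-1]]]
```

```bash
python3 -m handwheel '[[[0.6,22.6,-1.6,0,0,0,-1],[-4.7,14.4,-0.6,0,0,0,-1],[-6.8,11.4,-0.3,0,0,0,-1],[-5.2,5.9,-0.0,0,0,0,-1]]]' >/dev/null
python3 - <<'E'
from plan import *
L=load();state(L);look(L,("scene",));plan(L,stop(0.),n=4)
E
```

```text
t=15.250 tubpos [ 59.1   6.4 169.2] ang 0.054 cmdang 0.04 r 59.09 Frad -6.9 Ftan -0.2 Fz 9.0 gf 45.7
scene t=15.25 ang=-0.485 r=102 n=221 spread=12
q [0.969 0.975 0.997] res [-0.4  0.7 -0.4 -0.1 -0.1 -0. ] now th=5.851 w=0.709
u [1.28, 0.67, 0.64, 0.58]
pred [(np.float64(5.93), np.float64(0.64)), (np.float64(6.01), np.float64(0.52)), (np.float64(6.06), np.float64(0.43)), (np.float64(6.11), np.float64(0.35))]
[[[-7.1,6.4,0.1,0,0,0,-1],[-4.3,2.8,0.1,0,0,0,-1],[-4.1,2.4,0.2,0,0,0,-1],[-4.0,1.9,0.2,0,0,0,-1]]]
```

```bash
python3 -m handwheel '[[[-7.1,6.4,0.1,0,0,0,-1],[-4.3,2.8,0.1,0,0,0,-1],[-4.1,2.4,0.2,0,0,0,-1],[-4.0,1.9,0.2,0,0,0,-1]]]' >/dev/null
python3 - <<'E'
from plan import *
L=load();state(L);look(L,("scene",));plan(L,stop(0.),n=4)
E
```

```text
t=15.800 tubpos [ 53.9  28.7 169.3] ang 0.442 cmdang 0.437 r 59.59 Frad -3.4 Ftan -0.2 Fz 7.7 gf 45.6
scene t=15.80 ang=-0.206 r=100 n=195 spread=10
q [0.964 0.975 0.995] res [ 0.9 -0.1 -0.6 -0.1 -0.1 -0.1] now th=6.115 w=0.273
u [1.09, 0.49, 0.48, 0.46]
pred [(np.float64(6.15), np.float64(0.29)), (np.float64(6.18), np.float64(0.24)), (np.float64(6.21), np.float64(0.19)), (np.float64(6.23), np.float64(0.16))]
[[[-7.6,2.8,0.4,0,0,0,-1],[-3.6,0.8,0.2,0,0,0,-1],[-3.5,0.6,0.2,0,0,0,-1],[-3.4,0.5,0.3,0,0,0,-1]]]
```

```bash
python3 -m handwheel '[[[-7.6,2.8,0.4,0,0,0,-1],[-3.6,0.8,0.2,0,0,0,-1],[-3.5,0.6,0.2,0,0,0,-1],[-3.4,0.5,0.3,0,0,0,-1]]]' >/dev/null
python3 - <<'E'
from plan import *
L=load();state(L);look(L,("scene",))
c=dict(np.load("pics/scene_last.npz"));im=c["image"][160:300,290:450,::-1].copy()
im=cv2.convertScaleAbs(cv2.resize(im,None,fx=4,fy=4,interpolation=cv2.INTER_CUBIC),alpha=1.8)
# refined axis from the knob circle, yaw from spout
C=O+M@[.1,3.2,0];sp=np.array([671.9,160]);d=sp-(C+M@[0,0,122])[:2];print("yaw old/new",p[3],np.arctan2(d[1],d[0]))
M2=tubR(np.arctan2(d[1],d[0]))
for o,m,col in((O,M,(0,255,255)),(C,M2,(255,255,0))):
    q=(proj(c,[o+m@[95,0,112],o+m@[188,0,112],o+m@[0,0,112]])-[290,160]+.5)*4
    for k in q:cv2.circle(im,tuple(k.astype(int)),3,col,-1)
cv2.imwrite("pics/v2.png",im)
plan(L,stop(0.),n=2)
E
```

```text
t=16.350 tubpos [ 43.9  44.4 169.3] ang 0.754 cmdang 0.751 r 60.1 Frad -1.1 Ftan -0.6 Fz 7.3 gf 45.6
scene t=16.35 ang=-0.102 r=100 n=199 spread=10
yaw old/new 0.7278057560057618 0.7056995954788642
q [0.958 0.976 0.993] res [ 0.1 -0.2 -0.7 -0.2 -0.1 -0.1] now th=6.215 w=0.095
u [1.04, 0.49]
pred [(np.float64(6.23), np.float64(0.15)), (np.float64(6.25), np.float64(0.13))]
[[[-7.8,0.3,0.6,0,0,0,-1],[-3.6,-0.3,0.3,0,0,0,-1]]]
```

View pics/v2.png

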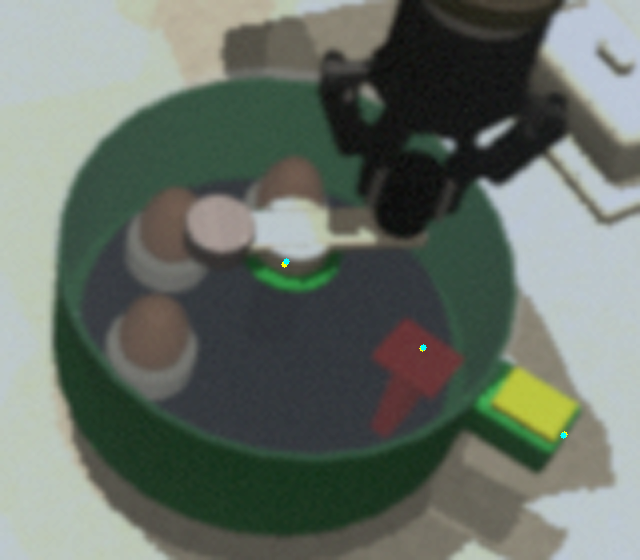

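The crop shows the tab's top-face centre about 2–3 px (about 8 mm) short of the spout mark. The planned nudge closes that, then I hold.

```bash
python3 -m handwheel '[[[-7.8,0.3,0.6,0,0,0,-1],[-3.6,-0.3,0.3,0,0,0,-1],[0,0,0,0,0,0,-1],[0,0,0,0,0,0,-1],[0,0,0,0,0,0,-1],[0,0,0,0,0,0,-1],[0,0,0,0,0,0,-1]]]' >/dev/null
python3 - <<'E'
from plan import *
L=load();L["seg"]+=[[.625,0.]];state(L);look(L,("scene",));q,r=fit(L);print(sim(L,q)[-1]);json.dump(L,open(LOG,"w"))
c=dict(np.load("pics/scene_last.npz"));I=c["image"].astype(int);m=(I[...,0]>1.7*I[...,1])&(I[...,0]>1.7*I[...,2])&(I[...,0]>35)
m[:,:385]=0;m=cv2.morphologyEx(m.astype(np.uint8),cv2.MORPH_OPEN,np.ones((9,9)));ij=np.argwhere(m);print(ij.mean(0)[::-1],len(ij),proj(c,O+M@[95,0,112]))
E
```

```text
t=17.275 tubpos [ 35.6  52.1 169.3] ang 0.943 cmdang 0.942 r 60.41 Frad 0.1 Ftan 1.3 Fz 8.4 gf 45.6
scene t=17.27 ang=-0.044 r=100 n=182 spread=10
[ 1.73250000e+01  3.13820551e+01 -1.50901922e-03]
[548.43507973 142.28701595] 439 [[395.11312618 246.58529184]]
```

```bash
python3 -m handwheel '[[[0,0,0,0,0,0,1],[0,0,0,0,0,0,1],[0,0,0,0,0,0,1],[0,0,0,0,0,0,1],[1.6,1.4,20,0,0,0,1],[3.1,2.8,40,0,0,0,1],[3.1,2.8,40,0,0,0,1],[0,0,0,0,0,0,1]]]'
python3 - <<'E'
from plan import *
L=load();look(L,("scene","scene"))
c=dict(np.load("pics/scene_last.npz"));im=c["image"][160:300,290:450,::-1].copy()
im=cv2.convertScaleAbs(cv2.resize(im,None,fx=4,fy=4,interpolation=cv2.INTER_CUBIC),alpha=1.8)
k=(proj(c,O+M@[95,0,112])[0]-[290,160]+.5)*4;cv2.circle(im,tuple(k.astype(int)),3,(0,255,255),-1);cv2.imwrite("pics/v3.png",im)
E
```

```text
time_s: 18.32
eef_pos: [553.0, 123.4, 292.8]
ee_rot: [-0.029, 0.205, 0.977, -0.042]
force: [0.5, -1.5, 0.3]
grip_width: 0.998
grip_force: 0.0
scene t=18.32 ang=-0.048 r=99 n=184 spread=10
scene t=18.38 ang=-0.048 r=100 n=186 spread=10
```

View pics/v3.png

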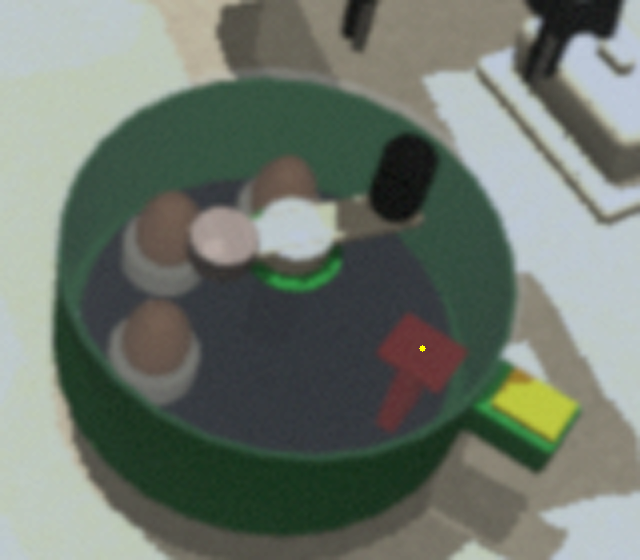

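The tab's top face is centred within about 1 px of the spout mark at (422,350). It is at rest, the knob is free, and the gripper is clear.

```bash
python3 -c "
from rig import *
print(finish_job())"
```

```text
the job is handed in; nothing more can be done
None
```

I handed the job in at about 18.4 s of the 51 s allowed, but no verdict came back. By the fitted model and camera readings, the carousel held about 2.5 rad/s for more than 6 s. It then stopped with its red tab about 4 mm from the spout mark, the knob was released, and I kept the arm clear of the butter dish, egg tray and tongs.

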